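Unstack the printed joint parts into their kitting nests

TASK

Take this stack of printed joint parts apart and lay each part flat and upright inside the lip of its own nest, the one with its colour and shape: the red round cap, the yellow hexagonal cap, the tan collar, the blue square housing, and the black link plate from underneath (into the long grey tray). On the way, do not tip over the caps, the collar or the housing or set them down on the bench, and leave the sleeve, the screw jar and the screwdriver where they are.

Things in the scene. Friction and masses are not known exactly. Their poses are not given: they have to be found in the camera images.
- link_plate: black flat printed link plate, 60 mm (its x) by 180 mm (its y) and 20 mm high, four small brass dots at its corners; about 0.2 kg, loose; at the start flat on the bench under the whole stack. Origin: centre of its underside; z up
- collar: tan round toothed collar, 56 mm outside diameter, 32 mm bore, 30 mm high, loose; at the start upright at one end of the link plate (45 mm along the plate's y, either way), with one of the two caps on top. Origin: centre of its underside, on the axis; z up
- housing: blue square housing, 56 by 56 mm (sides along its x and y), 32 mm bore, 30 mm high, loose; at the start at the other end of the link plate, nearly square with it, with the other cap on top. Origin: centre of its underside; z up
- round_cap: red round solid cap, 44 mm diameter, 24 mm high, loose; at the start on top of the collar or of the housing. Origin: centre of its underside; z up
- hex_cap: yellow hexagonal solid cap, 44 mm across flats (one pair of flats faces its +x and -x), 24 mm high, loose; at the start on top of the collar or of the housing, flats nearly in line with the plate's x. Origin: centre of its underside; z up
- plate_nest: grey long shallow tray with a black rectangle on its floor, for the link plate; inside 84 mm (its x) by 204 mm (its y); floor 4 mm above the bench, its lip 4 mm wide, lip's top 8 mm above the bench; fixed to the bench. Origin: centre of its underside, on the bench; z up
- collar_nest: grey round dish with a tan floor, for the collar; 78 mm inside diameter; floor 4 mm above the bench, its lip 4 mm wide, lip's top 8 mm above the bench; fixed to the bench. Origin: centre of its underside, on the bench; z up
- housing_nest: grey square tray with a blue floor, for the housing; inside 78 by 78 mm (sides along its x and y); floor 4 mm above the bench, its lip 4 mm wide, lip's top 8 mm above the bench; fixed to the bench. Origin: centre of its underside, on the bench; z up
- round_nest: grey round dish with a red floor, for the round cap; 66 mm inside diameter; floor 4 mm above the bench, its lip 4 mm wide, lip's top 8 mm above the bench; fixed to the bench. Origin: centre of its underside, on the bench; z up
- hex_nest: grey hexagonal dish with a yellow floor, for the hexagonal cap; 66 mm inside across flats (one pair faces its +x and -x); floor 4 mm above the bench, its lip 4 mm wide, lip's top 8 mm above the bench; fixed to the bench. Origin: centre of its underside, on the bench; z up
- sleeve: bystander: black upright tube, 36 mm diameter, 85 mm high, loose. Origin: centre of its underside
- screw_jar: bystander: closed glass jar with steel cap, 48 mm diameter, 60 mm high, loose. Origin: centre of its underside
- screwdriver: bystander: screwdriver lying on the bench beyond the work, loose. Origin: under its middle

How it is judged:
At the end, for the whole second after the job is handed in: Each part upright (0.05 rad) on the floor of its own nest, inside the lip (underside under 5.8 mm above the nest's; centres within 14 mm for collar and round cap, 16 mm hexagonal cap, 17 mm housing, 18 mm link plate), released and at rest (horizontal distance between collar and collar_nest below 0.014 m and z of collar in the frame of collar_nest below 0.0058 m and angle between each of collar, housing, round_cap, hex_cap, link_plate's own z axis and vertical below 0.05 rad and linear speed of each of collar, housing, round_cap, hex_cap, link_plate below 0.03 m/s and angular speed of each of collar, housing, round_cap, hex_cap, link_plate below 0.3 rad/s and contact force between each of collar, housing, round_cap, hex_cap, link_plate and the fingers below 0.1 N and horizontal distance between housing and housing_nest below 0.017 m and z of housing in the frame of housing_nest below 0.0058 m and horizontal distance between round_cap and round_nest below 0.014 m and z of round_cap in the frame of round_nest below 0.0058 m and horizontal distance between hex_cap and hex_nest below 0.016 m and z of hex_cap in the frame of hex_nest below 0.0058 m and horizontal distance between link_plate and plate_nest below 0.018 m and z of link_plate in the frame of plate_nest below 0.0058 m); the robot touches nothing.
It fails at once if a collar, housing or cap is tipped over (angle between any of collar, housing, round_cap, hex_cap's own z axis and vertical above 0.8 rad).
It fails at once if a collar, housing or cap is put or dropped on the bench (height (world z) of any of collar, housing, round_cap, hex_cap below 0.0022 m).
It fails at once if the sleeve, the screw jar or the screwdriver is disturbed (more than 20 mm) (distance of any of sleeve, screw_jar, screwdriver from where it was at the start of the episode above 0.02 m).
It also fails if it takes over 118 s, if anything falls off the work surface, if the arm or the gripper's body presses on something with over 40 N, if the wrist force passes 120 N, or if a joint passes its speed limit or range.

ROBOT

A 6-joint arm with a two-finger parallel gripper is mounted at the origin on the work surface. World frame = base frame: x ahead of the robot, y to its left, z up, the work surface at z = 0. Lengths are in m, angles in rad, forces in N, time in s.
With the tool pointing down it reaches from about 0.35 to 0.975 m from the base axis. Payload 4.9 kg.
Tool frame: the origin (TCP) lies on the centre line of the jaws, within the pads' length; the fingertips stand 14 mm ahead of it and the grasp point (between the pads) lies 5 mm behind it; z points along the fingers, y is the line along which they close (so a half turn about z gives the same grasp; the last joint's range is limited). The gripper opens to 85 mm and grips with 20 to 120 N. Pads are 22 mm wide; open, the fingers measure 114 mm over their backs; the gripper's body (76 mm by 85 mm) begins 54 mm behind the grasp point. The pads swing forward as they close: fully open they stand 13 mm farther back than shut.
Start: joints at [-1.292, 0.053, 1.613, -0, 1.476, -0.119], TCP at [0.242, -0.576, 0.245] pointing down, gripper open.
Joint ranges: [-3.01, 3.01], [-1.01, 2.22], [0.06, 2.58], [-1.02, 4.17], [0.09, 2.62], [-3.14, 3.14]. Speed limits (rad/s): [2.57, 2.57, 3.14, 3.14, 3.14, 3.14].

INTERFACE

Orientations are given as a unit quaternion [w, x, y, z].
In Python, from plant import * gives the robot as it stands.
- The arm moves only by the tool send_rows, never from a script. Its argument "steps" is a list of rows, each an object with "translation": the shift along the tool's x, y, z in cm, a list of three; "delta_rot": the turn, a rotation vector about the tool's x, y, z in rad, a list of three; "jaw": the finger opening in cm, from 0 to 8.54. In form: [{"translation": [dx, dy, dz], "delta_rot": [rx, ry, rz], "jaw": jaw}, ...]. A call has exactly 8 rows; each row is the pose to reach, as a shift and turn from the pose commanded when the call began, along the tool's axes at that moment; what a row does not reach only later rows make up. A row lasts 1/10 s, in which the tool goes at most 50 mm and 8.59 degrees, less where a joint would pass 70% of its speed; a pose out of reach is approached as far as the arm can. A call with a gripper value outside its range is refused whole. The fingers move at their own pace and stop on an object; the grip force is fixed at half the most. Time passes only in rows, so rows that repeat a pose let the fingers close, or fill a call up. It gives the time, the measured TCP pose, the force, the opening and the grip force at its end, in the units of the state.
- state(): the state, without advancing time (a new reading comes with each control period).
- grab_frame(name): name is "side" or "top" or "wrist"; returns a dict with "pixels" (480x640x3 uint8, blue, green, red), "range_z" (480x640 float32, m along the optical axis (not along the pixel's ray), 0 where there is no reading), "fx", "fy", "cx", "cy" (pixels), "rvec" (rotation vector, rad) and "tvec" (3), from world to camera coordinates, as OpenCV has them. Camera axes: x right, y down, z forward; pixel columns grow to the right and rows downward; lengths in m; the calibration is good to about 2 mm. A picture is of the moment at which its call begins.
- job_done(): hands the job in; it is judged then, once.
The state is a dict: "time": time; "joint_pos": joint angles; "joint_vel": joint speeds; "joint_efforts": joint torques, N m; "tool_pos": TCP position; "tool_rot": TCP orientation; "contact_force": force on the tool from outside, world axes, zero at the start; "ft_torque": the same for the moment, N m; "gripper_width": opening from 0.0 (shut) to 1.0 (fully open); "grasp_force": force on a finger pad.
Only numpy, scipy, OpenCV 4.12 (cv2) and the standard library are available. Lean on these libraries where they do the work, as an engineer would, in place of code of your own. Each camera call takes 0.05 s, during which the arm holds its last target. There are 200 camera calls.

## Working session

There is one attempt and no reset: what is moved stays moved. The work goes in short steps, Python scripts to look and compute and a tool call to move; the robot and the scene stay as the last step left them, time stands still between calls to the robot, and variables do not carry over. Pictures are saved under pics/ and viewed, at most 14 in all, crops included, and the job is handed in when it is done.

Besides the shell and the picture viewer there is one more tool, called after "Request:" as name(argument=value, ...), one argument or row to a line, values as JSON. send_rows: Moves the arm, as the interface text tells. Its arguments: {"type":"object","properties":{"steps":{"type":"array","items":{"type":"object","properties":{"translation":{"type":"array","items":{"type":"number"}},"delta_rot":{"type":"array","items":{"type":"number"}},"jaw":{"type":"number"}}}}},"required":["steps"]}

```bash
ls; mkdir -p pics; python3 - <<'E'
from plant import *
import cv2
s=state();print(s)
for n in("top","side"):
    f=grab_frame(n);cv2.imwrite(f"pics/{n}0.png",f["pixels"]);print(n,f["fx"],f["cx"],f["cy"],f["rvec"],f["tvec"],(f["range_z"]>0).mean())
E
```

```text
pics
{'time': 0.0, 'joint_pos': array([-1.29199717e+00,  5.33462771e-02,  1.61429023e+00,  5.03000987e-06,
        1.47600051e+00, -1.18968477e-01]), 'joint_vel': array([-6.27081751e-06,  1.48782403e-03,  1.06680528e-03, -1.34036556e-03,
        6.07410543e-05, -4.29354819e-04]), 'joint_efforts': array([ 2.68477903e-03, -3.93677437e+01, -3.70173275e+01, -8.13485258e-06,
        7.04422957e-03, -6.60351390e-06]), 'tool_pos': array([ 0.24195622, -0.57562263,  0.2440718 ]), 'tool_rot': array([-1.01911689e-03,  9.80287254e-01,  1.97574935e-01, -7.91054104e-05]), 'contact_force': array([0.42999462, 0.79480423, 0.25432496]), 'ft_torque': array([0.05569381, 0.01374553, 0.03094972]), 'grasp_force': 0.0, 'gripper_width': 0.9963739429148151}
top 442.5692944376396 323.29475344911015 242.9638979785923 [ 2.12333419 -2.14502108  0.19653958] [0.01437449 0.60194211 0.83271525] 0.9962565104166666
side 606.7991705743614 319.9132487289433 238.60354145147986 [ 0.15124131 -2.7214859   1.43812143] [0.61967059 0.08583914 1.31436456] 0.99603515625
```

View pics/top0.png

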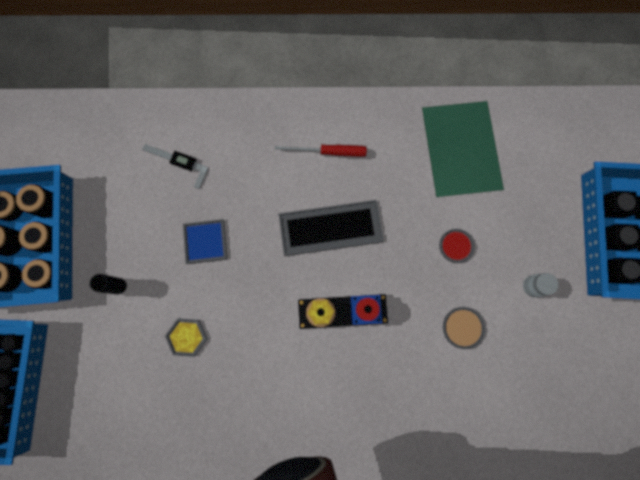

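View pics/side0.png

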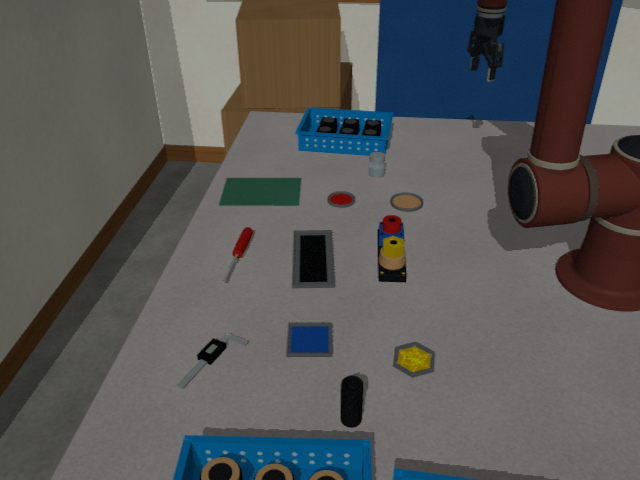

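The top view shows the hex cap on the collar at (321,312) and the round cap on the housing at (369,309). The nests are blue (206,241), yellow (186,337), red (457,245), tan (464,327) and the plate tray (331,228). The sleeve is at (105,284) and the jar at (545,285).

```bash
cat > h.py <<'E'
from plant import *
import cv2, numpy as np
def cam(n):
    f=grab_frame(n);R=cv2.Rodrigues(np.array(f["rvec"],float))[0];t=np.array(f["tvec"],float).ravel()
    return f,R,t
def ray(f,R,t,uv,z):
    uv=np.atleast_2d(uv).astype(float)
    d=np.c_[(uv[:,0]-f["cx"])/f["fx"],(uv[:,1]-f["cy"])/f["fy"],np.ones(len(uv))]@R
    c=-R.T@t; return c+d*((z-c[2])/d[:,2])[:,None]
def cloud(f,R,t):
    v,u=np.mgrid[:480,:640];Z=f["range_z"]
    P=np.stack([(u-f["cx"])/f["fx"]*Z,(v-f["cy"])/f["fy"]*Z,Z],-1)-t
    return P@R
def comp(m,uv):
    n,l=cv2.connectedComponents(m.astype(np.uint8))
    return l==l[uv[1],uv[0]] if l[uv[1],uv[0]] else m&False
def yaw(f,R,t,m,z):
    c=cv2.findContours(m.astype(np.uint8),cv2.RETR_EXTERNAL,cv2.CHAIN_APPROX_NONE)[0];c=max(c,key=len)[:,0]
    W=ray(f,R,t,c,z)[:,:2];r=cv2.minAreaRect((W*1e4).astype(np.float32))
    return np.array(r[0])/1e4,np.array(r[1])/10,r[2]
E
python3 - <<'E'
from h import *
f,R,t=cam("top");H=cv2.cvtColor(f["pixels"],cv2.COLOR_BGR2HSV);h,s,v=[H[...,i].astype(int) for i in range(3)]
W=cloud(f,R,t)
print("cam",-R.T@t, "benchz",np.median(W[380:400,250:280,2]))
sat=s>110
red=sat&((h<8)|(h>172));yel=sat&(h>20)&(h<35);blu=sat&(h>100)&(h<130);blk=v<40;tan=(s>60)&(h>8)&(h<20)
for n,m,uv,z in [("blueN",blu,(206,241),.004),("yelN",yel,(186,337),.004),("redN",red,(457,245),.004),("tanN",tan,(464,327),.004),("plateN",blk,(331,228),.004),("hexcap",yel,(312,312),.074),("redcap",red,(376,312),.074)]:
    c=comp(m,uv)
    print(n,c.sum(),np.median(W[c][:,2]).round(4) if c.any() else H[uv[1],uv[0]],*(yaw(f,R,t,c,z) if c.any() else []))
for n,uv in [("sleeve",(92,283)),("jar",(548,284)),("plate",(345,312)),("hub",(321,312))]: print(n,W[uv[1],uv[0]],H[uv[1],uv[0]])
m=(W[...,2]>.01)&(W[...,2]<.03)&(np.abs(W[...,0]-W[312,345,0])<.1)&(np.abs(W[...,1]-W[312,345,1])<.12)
m[:280]=0;m[:,:285]=0;m[:,400:]=0
print("plate",yaw(f,R,t,m,.02))
m2=(W[...,2]>.067)&(W[...,2]<.09)&(np.abs(W[...,1]-W[312,345,1])<.12); m2[:280]=0;m2[:,:285]=0;m2[:,400:]=0;m2[350:]=0
for a,b in((285,345),(345,400)):
    k=m2.copy();k[:,:a]=0;k[:,b:]=0;print(k.sum(),yaw(f,R,t,k,.074),W[k].mean(0))
E
```

```text
cam [0.44827563 0.01703767 0.92450759] benchz 0.0011437695538816454
blueN 1188 0.0057 [0.61772998 0.25851067] [73.58395996 73.47745361] 6.568959712982178
yelN 748 0.0056 [0.41939019 0.28985498] [63.94935913 58.01287231] 84.69562530517578
redN 642 0.0058 [ 0.602698   -0.27307925] [59.87041016 57.94215088] 89.44207000732422
tanN 1038 0.0055 [ 0.43153677 -0.27753398] [71.8666626  72.82711792] 86.61194610595703
plateN 2211 0.0057 [ 0.64455469 -0.00727479] [ 57.69501343 177.68961182] 7.716909408569336
hexcap 485 0.0751 [0.46530801 0.01426783] [49.40523682 45.04651794] 89.39865112304688
redcap 352 0.0753 [ 0.46997163 -0.07426846] [40.15212402 37.65848999] 89.37893676757812
sleeve [0.52395245 0.44740322 0.08242866] [ 15 102  10]
jar [ 0.51470552 -0.42955247  0.06308931] [ 97  19 119]
plate [ 0.4657478  -0.03435478  0.02059457] [150 182   7]
hub [0.4651753  0.01428278 0.07544145] [110  45  17]
plate (array([ 0.46895293, -0.02814851]), array([59.9572937 , 93.08117065]), 2.998351573944092)
467 (array([0.46624883, 0.01520481]), array([47.51164551, 43.18470154]), 89.39859771728516) [0.46636244 0.01524994 0.0752028 ]
415 (array([ 0.47186011, -0.07522171]), array([42.01759033, 41.45591431]), 89.37896728515625) [ 0.47133316 -0.07454507  0.07517811]
```

Request:
send_rows(
  steps=[
    {"translation": [5.4, -5.7, 0], "delta_rot": [0, 0, -0.15], "jaw": 8.5},
    {"translation": [10.9, -11.5, 0], "delta_rot": [0, 0, -0.3], "jaw": 8.5},
    {"translation": [16.3, -17.2, 0], "delta_rot": [0, 0, -0.45], "jaw": 8.5},
    {"translation": [21.8, -22.9, 0], "delta_rot": [0, 0, -0.6], "jaw": 8.5},
    {"translation": [27.2, -28.6, 0], "delta_rot": [0, 0, -0.75], "jaw": 8.5},
    {"translation": [32.6, -34.4, 0], "delta_rot": [0, 0, -0.9], "jaw": 8.5},
    {"translation": [38.1, -40.1, 0], "delta_rot": [0, 0, -1.05], "jaw": 8.5},
    {"translation": [43.5, -45.8, 0], "delta_rot": [0, 0, -1.2], "jaw": 8.5},
  ],
)

```text
time: 0.95
tool_pos: [0.3838, -0.2001, 0.2451]
tool_rot: [0.0, 0.696, 0.718, 0.0]
contact_force: [1.0, 0.1, 0.5]
gripper_width: 0.995
grasp_force: 0.0
```

```bash
cat > d.py <<'E'
import sys
from h import *
from scipy.spatial.transform import Rotation as Ro
s=state();q=s["tool_rot"];T=Ro.from_quat(np.roll(q,-1)).as_matrix();p=np.array(s["tool_pos"])
th=np.degrees(np.arctan2(T[1,0],T[0,0]))
print("t",s["time"],"p",p.round(4),"th",th.round(2),"tilt",np.degrees(np.arccos(-T[2,2])).round(2),"w",s["gripper_width"])
a=[float(x) for x in sys.argv[1:]]
if a:
    y=np.radians(a[3]);G=np.array([[np.cos(y),np.sin(y),0],[np.sin(y),-np.cos(y),0],[0,0,-1]])
    print("trans cm",(T.T@(np.array(a[:3])-p)*100).round(2),"rot",Ro.from_matrix(T.T@G).as_rotvec().round(4))
E
python3 d.py .4662 .0152 .2 93.2
```

```text
t 0.95 p [ 0.3838 -0.2001  0.2451] th 91.86 tilt 0.02 w 0.9945827948976126
trans cm [21.25  8.93  4.51] rot [ 0.0004  0.0001 -0.0234]
```

Request:
send_rows(
  steps=[
    {"translation": [21.25, 8.93, 7.0], "delta_rot": [0, 0, -0.023], "jaw": 8.5},
    {"translation": [21.25, 8.93, 7.0], "delta_rot": [0, 0, -0.023], "jaw": 8.5},
    {"translation": [21.25, 8.93, 7.0], "delta_rot": [0, 0, -0.023], "jaw": 8.5},
    {"translation": [21.25, 8.93, 7.0], "delta_rot": [0, 0, -0.023], "jaw": 8.5},
    {"translation": [21.25, 8.93, 7.0], "delta_rot": [0, 0, -0.023], "jaw": 8.5},
    {"translation": [21.25, 8.93, 7.0], "delta_rot": [0, 0, -0.023], "jaw": 8.5},
    {"translation": [21.25, 8.93, 7.0], "delta_rot": [0, 0, -0.023], "jaw": 8.5},
    {"translation": [21.25, 8.93, 7.0], "delta_rot": [0, 0, -0.023], "jaw": 8.5},
  ],
)

```text
time: 1.75
tool_pos: [0.4672, 0.0121, 0.1756]
tool_rot: [0.0, 0.689, 0.724, -0.0]
contact_force: [0.6, -1.1, -0.3]
gripper_width: 0.994
grasp_force: 0.0
```

```bash
python3 d.py .4662 .0152 .071 93.2; python3 - <<'E'
from h import *
f,R,t=cam("wrist");cv2.imwrite("pics/w1.png",f["pixels"])
print("cam",-R.T@t,R[2]);W=cloud(f,R,t)
m=(W[...,2]>.069)&(W[...,2]<.08)
n,l,st,ce=cv2.connectedComponentsWithStats(m.astype(np.uint8))
for i in range(1,n):
    if st[i,4]>400: print(ce[i],st[i],yaw(f,R,t,l==i,.074),W[l==i].mean(0))
E
```

```text
t 1.75 p [0.4672 0.0121 0.1756] th 92.82 tilt 0.03 w 0.9939720942208752
trans cm [ 0.32 -0.09 10.46] rot [ 0.0003  0.0004 -0.0066]
cam [0.46437794 0.08038831 0.30486249] [ 0.01410591 -0.26844877 -0.96319068]
[320.18660037 235.83669197] [ 286  198   68   76 3821] (array([0.4644395 , 0.01642726]), array([43.66221008, 51.23577881]), 4.101969242095947) [0.46464581 0.01699457 0.07470238]
[320.92490566 354.46264151] [ 292  326   59   57 2650] (array([ 0.46943535, -0.07215081]), array([42.26439209, 46.24233093]), 2.8892385959625244) [ 0.46938282 -0.0717913   0.07448112]
```

View pics/w1.png

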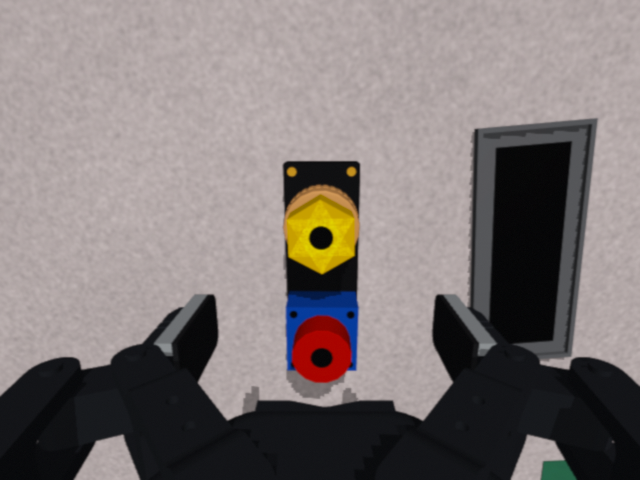

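The wrist view shows the hex cap at (320,236) and the round cap at (321,356). The jaws straddle in x and the yaw matches. I'll descend, close and lift.

Request:
send_rows(
  steps=[
    {"translation": [0.37, -0.15, 4], "delta_rot": [0, 0, -0.007], "jaw": 8.5},
    {"translation": [0.37, -0.15, 8], "delta_rot": [0, 0, -0.007], "jaw": 8.5},
    {"translation": [0.37, -0.15, 10.5], "delta_rot": [0, 0, -0.007], "jaw": 8.5},
    {"translation": [0.37, -0.15, 10.5], "delta_rot": [0, 0, -0.007], "jaw": 8.5},
    {"translation": [0.37, -0.15, 10.5], "delta_rot": [0, 0, -0.007], "jaw": 5},
    {"translation": [0.37, -0.15, 10.5], "delta_rot": [0, 0, -0.007], "jaw": 3},
    {"translation": [0.37, -0.15, 10.5], "delta_rot": [0, 0, -0.007], "jaw": 3},
    {"translation": [0.37, -0.15, 10.5], "delta_rot": [0, 0, -0.007], "jaw": 3},
  ],
)

```text
time: 2.6
tool_pos: [0.4676, 0.016, 0.073]
tool_rot: [0.002, 0.687, 0.727, 0.001]
contact_force: [0.6, -0.3, 7.0]
gripper_width: 0.5
grasp_force: 61.8
```

```bash
python3 d.py .4194 .2898 .13 93.2; python3 - <<'E'
from h import *
f,R,t=cam("side")
cv2.imwrite("pics/s1.png",cv2.resize(f["pixels"][170:320,320:480],None,fx=4,fy=4))
E
```

```text
t 2.6 p [0.4676 0.016  0.073 ] th 93.26 tilt 0.29 w 0.5001234345245322
trans cm [27.61 -3.23 -5.75] rot [0.005  0.0011 0.0011]
```

View pics/s1.png

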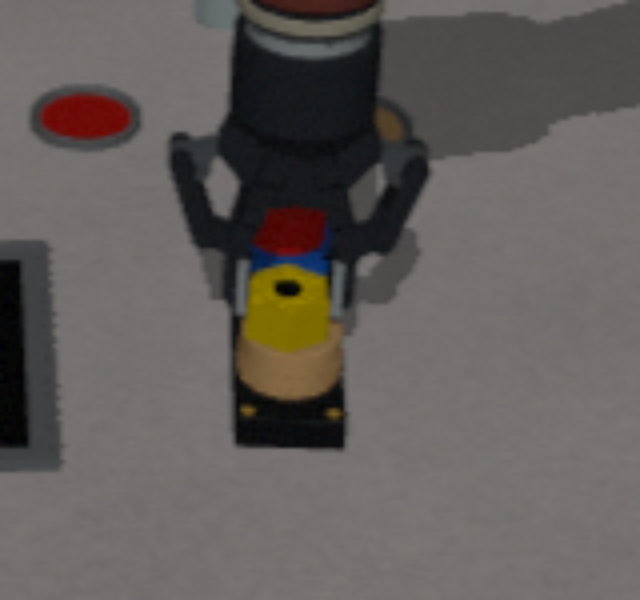

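Request:
send_rows(
  steps=[
    {"translation": [0, 0, -1], "delta_rot": [0, 0, 0], "jaw": 3},
    {"translation": [0, 0, -3.5], "delta_rot": [0, 0, 0], "jaw": 3},
    {"translation": [3, -0.4, -5.7], "delta_rot": [0, 0, 0], "jaw": 3},
    {"translation": [8, -1, -5.7], "delta_rot": [0, 0, 0], "jaw": 3},
    {"translation": [13, -1.6, -5.7], "delta_rot": [0, 0, 0], "jaw": 3},
    {"translation": [18, -2.2, -5.7], "delta_rot": [0, 0, 0], "jaw": 3},
    {"translation": [22.5, -2.8, -5.7], "delta_rot": [0, 0, 0], "jaw": 3},
    {"translation": [26, -3.1, -5.7], "delta_rot": [0, 0, 0], "jaw": 3},
  ],
)

```text
time: 3.45
tool_pos: [0.4187, 0.2767, 0.1281]
tool_rot: [-0.0, 0.686, 0.728, 0.0]
contact_force: [0.5, -1.2, -1.3]
gripper_width: 0.495
grasp_force: 61.0
```

Request:
send_rows(
  steps=[
    {"translation": [1.6, -0.1, 0], "delta_rot": [0, 0, 0], "jaw": 3},
    {"translation": [1.6, -0.1, 2], "delta_rot": [0, 0, 0], "jaw": 3},
    {"translation": [1.6, -0.1, 4], "delta_rot": [0, 0, 0], "jaw": 3},
    {"translation": [1.6, -0.1, 5.5], "delta_rot": [0, 0, 0], "jaw": 3},
    {"translation": [1.6, -0.1, 7], "delta_rot": [0, 0, 0], "jaw": 3},
    {"translation": [1.6, -0.1, 7], "delta_rot": [0, 0, 0], "jaw": 3},
    {"translation": [1.6, -0.1, 7], "delta_rot": [0, 0, 0], "jaw": 3},
    {"translation": [1.6, -0.1, 7], "delta_rot": [0, 0, 0], "jaw": 3},
  ],
)

```text
time: 4.25
tool_pos: [0.4187, 0.2904, 0.0584]
tool_rot: [0.0, 0.687, 0.727, 0.001]
contact_force: [-0.2, 0.2, -0.6]
gripper_width: 0.498
grasp_force: 61.0
```

```bash
python3 d.py .4194 .2898 .0275 93.2; python3 - <<'E'
from h import *
f,R,t=cam("side")
cv2.imwrite("pics/s2.png",cv2.resize(f["pixels"][260:410,330:490],None,fx=4,fy=4))
f,R,t=cam("wrist");cv2.imwrite("pics/w2.png",f["pixels"])
E
```

```text
t 4.25 p [0.4187 0.2904 0.0584] th 93.25 tilt 0.1 w 0.49804284637760954
trans cm [-0.06  0.06  3.09] rot [ 0.0017 -0.0007  0.0008]
```

View pics/s2.png

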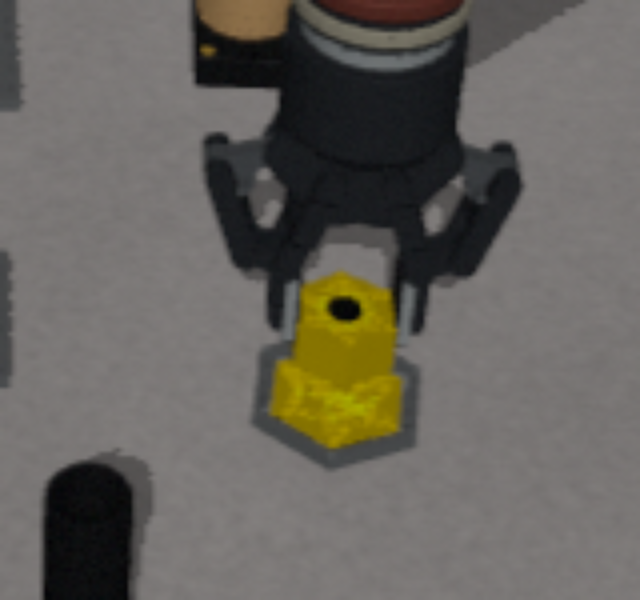

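The side view shows the cap held level just above the yellow nest. I'll lower it, release and back off.

Request:
send_rows(
  steps=[
    {"translation": [0, 0, 1.5], "delta_rot": [0, 0, 0], "jaw": 3},
    {"translation": [0, 0, 2.5], "delta_rot": [0, 0, 0], "jaw": 3},
    {"translation": [0, 0, 3.0], "delta_rot": [0, 0, 0], "jaw": 3},
    {"translation": [0, 0, 3.1], "delta_rot": [0, 0, 0], "jaw": 3},
    {"translation": [0, 0, 3.1], "delta_rot": [0, 0, 0], "jaw": 3},
    {"translation": [0, 0, 3.1], "delta_rot": [0, 0, 0], "jaw": 6},
    {"translation": [0, 0, 3.1], "delta_rot": [0, 0, 0], "jaw": 8},
    {"translation": [0, 0, 3.1], "delta_rot": [0, 0, 0], "jaw": 8},
  ],
)

```text
time: 5.15
tool_pos: [0.4175, 0.2899, 0.0257]
tool_rot: [-0.0, 0.687, 0.727, -0.0]
contact_force: [0.4, -0.1, -0.4]
gripper_width: 0.933
grasp_force: 0.0
```

Request:
send_rows(
  steps=[
    {"translation": [0, 0, -2], "delta_rot": [0, 0, 0], "jaw": 8.5},
    {"translation": [0, 0, -5], "delta_rot": [0, 0, 0], "jaw": 8.5},
    {"translation": [0, 0, -9], "delta_rot": [0, 0, 0], "jaw": 8.5},
    {"translation": [-5, 0.6, -12], "delta_rot": [0, 0, 0], "jaw": 8.5},
    {"translation": [-10, 1.2, -12], "delta_rot": [0, 0, 0], "jaw": 8.5},
    {"translation": [-15, 1.9, -12], "delta_rot": [0, 0, 0], "jaw": 8.5},
    {"translation": [-20, 2.5, -12], "delta_rot": [0, 0, 0], "jaw": 8.5},
    {"translation": [-25, 3.1, -12], "delta_rot": [0, 0, 0], "jaw": 8.5},
  ],
)

```text
time: 5.95
tool_pos: [0.4614, 0.0494, 0.1463]
tool_rot: [0.0, 0.687, 0.727, 0.0]
contact_force: [0.3, 0.1, -0.4]
gripper_width: 0.997
grasp_force: 0.0
```

```bash
python3 d.py .4700 -.0735 .13 93.2; cat >look.py <<'E'
from h import *
# hi(x0,x1,y0,y1): heights of things in top view
f,R,t=cam("top");W=cloud(f,R,t)
for n,(x,y) in dict(hex=(.419,.29),round=(.603,-.273),collar=(.4315,-.2775),housing=(.618,.2585),plate=(.6445,-.007),stackC=(.4655,.0155),stackH=(.4705,-.0735)).items():
    r=.05; b=(abs(W[...,0]-x)<r)&(abs(W[...,1]-y)<r)&(W[...,2]>.012)&(W[...,2]<.1)
    if b.sum()<50: print(n,"-");continue
    zt=np.percentile(W[b][:,2],90);k=b&(W[...,2]>zt-.006)
    print(n,k.sum(),"ztop",zt.round(4),"centre",W[k].mean(0).round(4),yaw(f,R,t,k,zt))
E
python3 look.py
```

```text
t 5.95 p [0.4614 0.0494 0.1463] th 93.29 tilt 0.04 w 0.997277133004875
trans cm [-12.32   0.15   1.63] rot [0.0007 0.     0.0016]
hex 447 ztop 0.0309 centre [0.4204 0.2889 0.029 ] (array([0.420375 , 0.2877324]), array([49.17836304, 42.45117493]), 89.37185668945312)
round -
collar -
housing -
plate -
stackC -
stackH 416 ztop 0.0761 centre [ 0.4713 -0.0746  0.0751] (array([ 0.471802  , -0.07499474]), array([41.91421204, 41.35394287]), 89.37886047363281)
```

The hex cap is in its nest (top at 29 mm, about 1 mm off centre). Next is the round cap.

Request:
send_rows(
  steps=[
    {"translation": [-5, 0.2, 0], "delta_rot": [0, 0, 0], "jaw": 8.5},
    {"translation": [-9.5, 0.2, 0], "delta_rot": [0, 0, 0], "jaw": 8.5},
    {"translation": [-12.3, 0.2, 0.5], "delta_rot": [0, 0, 0], "jaw": 8.5},
    {"translation": [-12.3, 0.2, 3], "delta_rot": [0, 0, 0], "jaw": 8.5},
    {"translation": [-12.3, 0.2, 5.5], "delta_rot": [0, 0, 0], "jaw": 8.5},
    {"translation": [-12.3, 0.2, 7.3], "delta_rot": [0, 0, 0], "jaw": 8.5},
    {"translation": [-12.3, 0.2, 7.4], "delta_rot": [0, 0, 0], "jaw": 8.5},
    {"translation": [-12.3, 0.2, 7.4], "delta_rot": [0, 0, 0], "jaw": 8.5},
  ],
)

```text
time: 6.8
tool_pos: [0.4702, -0.0712, 0.072]
tool_rot: [-0.001, 0.687, 0.727, -0.0]
contact_force: [1.0, 0.3, -0.2]
gripper_width: 0.997
grasp_force: 0.0
```

Request:
send_rows(
  steps=[
    {"translation": [0, 0, 0], "delta_rot": [0, 0, 0], "jaw": 5.5},
    {"translation": [0, 0, 0], "delta_rot": [0, 0, 0], "jaw": 3},
    {"translation": [0, 0, 0], "delta_rot": [0, 0, 0], "jaw": 3},
    {"translation": [0, 0, 0], "delta_rot": [0, 0, 0], "jaw": 3},
    {"translation": [0, 0, 0], "delta_rot": [0, 0, 0], "jaw": 3},
    {"translation": [0, 0, 0], "delta_rot": [0, 0, 0], "jaw": 3},
    {"translation": [0, 0, -2], "delta_rot": [0, 0, 0], "jaw": 3},
    {"translation": [0, 0, -5.8], "delta_rot": [0, 0, 0], "jaw": 3},
  ],
)

```text
time: 7.6
tool_pos: [0.4676, -0.0706, 0.1273]
tool_rot: [-0.004, 0.687, 0.727, -0.002]
contact_force: [0.8, -0.3, -0.4]
gripper_width: 0.47
grasp_force: 60.7
```

```bash
python3 d.py .6027 -.273 .06 93.2; python3 look.py
```

```text
t 7.6 p [ 0.4676 -0.0706  0.1273] th 93.26 tilt 0.47 w 0.4700564734836429
trans cm [-21.    12.39   6.58] rot [-0.0076 -0.0029  0.001 ]
hex 449 ztop 0.0309 centre [0.4204 0.2889 0.029 ] (array([0.4203749 , 0.28773342]), array([49.17856445, 42.45135498]), 89.37185668945312)
round -
collar -
housing -
plate -
stackC 429 ztop 0.052 centre [0.4664 0.0152 0.0511] (array([0.46579814, 0.01517805]), array([52.68261108, 53.91100464]), 89.40081024169922)
stackH -
```

```bash
python3 - <<'E'
from h import *
f,R,t=cam("wrist");g,_,_=cam("side")
a=cv2.resize(f["pixels"][180:480,120:520],(532,400));b=cv2.resize(g["pixels"][160:260,345:445],(400,400))
cv2.imwrite("pics/w3.png",cv2.resize(np.hstack([a,b]),None,fx=.85,fy=.85))
E
```

```text
(no output)
```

View pics/w3.png

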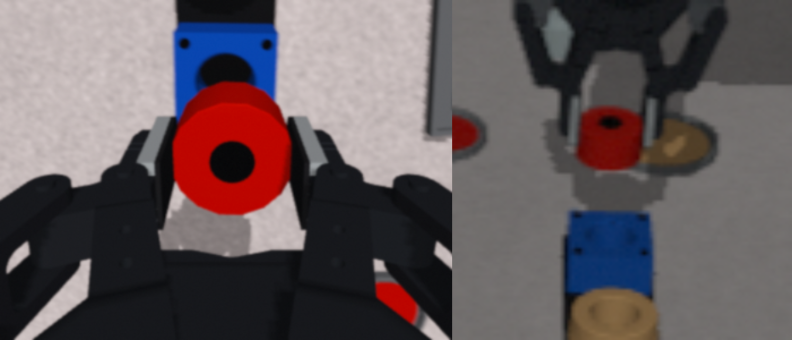

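Red cap held level, housing left in place. I'll carry it to the red nest.

Request:
send_rows(
  steps=[
    {"translation": [-4, 2.4, 0], "delta_rot": [0, 0, 0], "jaw": 3},
    {"translation": [-8, 4.8, 0], "delta_rot": [0, 0, 0], "jaw": 3},
    {"translation": [-12, 7.2, 0], "delta_rot": [0, 0, 0], "jaw": 3},
    {"translation": [-16, 9.6, 0], "delta_rot": [0, 0, 0], "jaw": 3},
    {"translation": [-19.5, 11.8, 2], "delta_rot": [0, 0, 0], "jaw": 3},
    {"translation": [-20.7, 12.4, 4.5], "delta_rot": [0, 0, 0], "jaw": 3},
    {"translation": [-20.7, 12.4, 6.5], "delta_rot": [0, 0, 0], "jaw": 3},
    {"translation": [-20.7, 12.4, 6.5], "delta_rot": [0, 0, 0], "jaw": 3},
  ],
)

```text
time: 8.55
tool_pos: [0.6026, -0.2696, 0.059]
tool_rot: [-0.005, 0.687, 0.727, -0.001]
contact_force: [-0.7, -0.2, -1.4]
gripper_width: 0.476
grasp_force: 60.8
```

```bash
python3 d.py .6027 -.270 .0265 93.2; python3 - <<'E'
from h import *
g,R,t=cam("side");H=cv2.cvtColor(g["pixels"],cv2.COLOR_BGR2HSV)
cv2.imwrite("pics/s3.png",cv2.resize(g["pixels"][110:230,270:430],None,fx=4,fy=4))
E
```

```text
t 8.55 p [ 0.6026 -0.2696  0.059 ] th 93.22 tilt 0.61 w 0.47582137121065116
trans cm [-0.06  0.04  3.25] rot [-0.0088 -0.0059  0.0004]
```

View pics/s3.png

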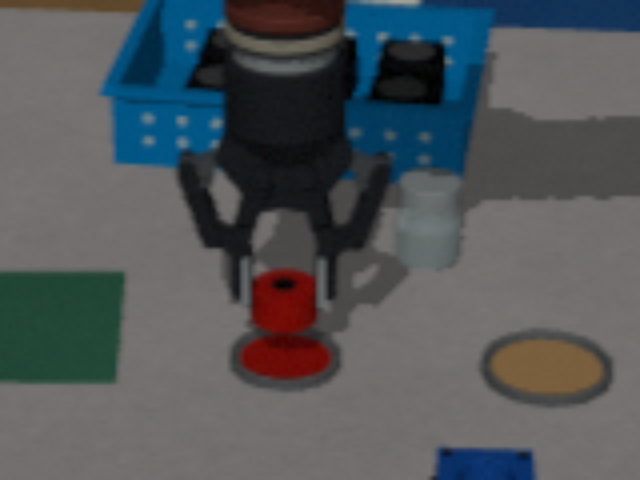

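Request:
send_rows(
  steps=[
    {"translation": [0, 0, 1.5], "delta_rot": [-0.009, -0.006, 0], "jaw": 3},
    {"translation": [0, 0, 2.6], "delta_rot": [-0.009, -0.006, 0], "jaw": 3},
    {"translation": [0, 0, 3.1], "delta_rot": [-0.009, -0.006, 0], "jaw": 3},
    {"translation": [0, 0, 3.25], "delta_rot": [-0.009, -0.006, 0], "jaw": 3},
    {"translation": [0, 0, 3.25], "delta_rot": [-0.009, -0.006, 0], "jaw": 3},
    {"translation": [0, 0, 3.25], "delta_rot": [-0.009, -0.006, 0], "jaw": 6},
    {"translation": [0, 0, 3.25], "delta_rot": [-0.009, -0.006, 0], "jaw": 8},
    {"translation": [0, 0, 3.25], "delta_rot": [-0.009, -0.006, 0], "jaw": 8},
  ],
)

```text
time: 9.4
tool_pos: [0.6064, -0.2713, 0.0335]
tool_rot: [0.006, 0.687, 0.727, 0.001]
contact_force: [-0.9, -0.3, 0.1]
gripper_width: 0.932
grasp_force: 0.0
```

Request:
send_rows(
  steps=[
    {"translation": [0, 0, -2], "delta_rot": [0, 0, 0], "jaw": 8.5},
    {"translation": [0, 0, -6], "delta_rot": [0, 0, 0], "jaw": 8.5},
    {"translation": [2, -0.8, -10], "delta_rot": [0, 0, 0], "jaw": 8.5},
    {"translation": [6, -2.5, -12], "delta_rot": [0, 0, 0], "jaw": 8.5},
    {"translation": [10.5, -4.3, -12], "delta_rot": [0, 0, 0], "jaw": 8.5},
    {"translation": [15, -6.2, -12], "delta_rot": [0, 0, 0], "jaw": 8.5},
    {"translation": [19.5, -8, -12], "delta_rot": [0, 0, 0], "jaw": 8.5},
    {"translation": [24, -9.9, -12], "delta_rot": [0, 0, 0], "jaw": 8.5},
  ],
)

```text
time: 10.2
tool_pos: [0.4916, -0.035, 0.1509]
tool_rot: [0.006, 0.687, 0.727, 0.002]
contact_force: [0.6, 0.8, 0.5]
gripper_width: 0.993
grasp_force: 0.0
```

```bash
python3 d.py .4660 .0155 .0415 93.2; python3 look.py
```

```text
t 10.2 p [ 0.4916 -0.035   0.1509] th 93.23 tilt 0.68 w 0.9929163971970314
trans cm [ 5.25 -2.38 10.89] rot [0.0102 0.0061 0.0005]
hex 452 ztop 0.031 centre [0.4203 0.2889 0.029 ] (array([0.42037671, 0.28766172]), array([49.27155762, 42.44773254]), 89.37185668945312)
round 349 ztop 0.0311 centre [ 0.6084 -0.2735  0.0293] (array([ 0.60840933, -0.27320669]), array([41.44591064, 43.8092926 ]), 43.128360748291016)
collar -
housing -
plate -
stackC 125 ztop 0.0512 centre [0.4544 0.0027 0.051 ] (array([0.45133696, 0.00293728]), array([15.84220581, 37.12451172]), 40.61983108520508)
stackH 50 ztop 0.0519 centre [ 0.4466 -0.0778  0.051 ] (array([ 0.4473314 , -0.08179292]), array([33.02477417,  7.65465317]), 89.37492370605469)
```

The red cap is down (top at 29 mm, about 6 mm off centre, within tolerance). The readings lag the commanded pose, so I'll settle before measuring from now on.

Request:
send_rows(
  steps=[
    {"translation": [3, -1.4, 0], "delta_rot": [0.01, 0.006, 0], "jaw": 8.5},
    {"translation": [5.2, -2.4, 2], "delta_rot": [0.01, 0.006, 0], "jaw": 8.5},
    {"translation": [5.2, -2.4, 5], "delta_rot": [0.01, 0.006, 0], "jaw": 8.5},
    {"translation": [5.2, -2.4, 6], "delta_rot": [0.01, 0.006, 0], "jaw": 8.5},
    {"translation": [5.2, -2.4, 6], "delta_rot": [0.01, 0.006, 0], "jaw": 8.5},
    {"translation": [5.2, -2.4, 6], "delta_rot": [0.01, 0.006, 0], "jaw": 8.5},
    {"translation": [5.2, -2.4, 6], "delta_rot": [0.01, 0.006, 0], "jaw": 8.5},
    {"translation": [5.2, -2.4, 6], "delta_rot": [0.01, 0.006, 0], "jaw": 8.5},
  ],
)

```text
time: 11.05
tool_pos: [0.4672, 0.0134, 0.0914]
tool_rot: [0.001, 0.687, 0.727, 0.0]
contact_force: [0.2, 0.1, -0.1]
gripper_width: 0.989
grasp_force: 0.0
```

```bash
python3 d.py .4660 .0155 .0415 93.2
```

```text
t 11.05 p [0.4672 0.0134 0.0914] th 93.23 tilt 0.08 w 0.9891813033249006
trans cm [ 0.22 -0.11  4.98] rot [0.0013 0.0004 0.0006]
```

Request:
send_rows(
  steps=[
    {"translation": [0.2, -0.1, 2.5], "delta_rot": [0, 0, 0], "jaw": 8.5},
    {"translation": [0.2, -0.1, 4.5], "delta_rot": [0, 0, 0], "jaw": 8.5},
    {"translation": [0.2, -0.1, 5], "delta_rot": [0, 0, 0], "jaw": 8.5},
    {"translation": [0.2, -0.1, 5], "delta_rot": [0, 0, 0], "jaw": 7},
    {"translation": [0.2, -0.1, 5], "delta_rot": [0, 0, 0], "jaw": 4},
    {"translation": [0.2, -0.1, 5], "delta_rot": [0, 0, 0], "jaw": 4},
    {"translation": [0.2, -0.1, 5], "delta_rot": [0, 0, 0], "jaw": 4},
    {"translation": [0.2, -0.1, 5], "delta_rot": [0, 0, 0], "jaw": 4},
  ],
)

```text
time: 11.85
tool_pos: [0.4666, 0.0155, 0.0419]
tool_rot: [0.001, 0.687, 0.727, 0.001]
contact_force: [0.2, 0.6, 5.9]
gripper_width: 0.635
grasp_force: 63.6
```

Request:
send_rows(
  steps=[
    {"translation": [0, 0, 0], "delta_rot": [0, 0, 0], "jaw": 4},
    {"translation": [0, 0, -1], "delta_rot": [0, 0, 0], "jaw": 4},
    {"translation": [0, 0, -3], "delta_rot": [0, 0, 0], "jaw": 4},
    {"translation": [0, 0, -6], "delta_rot": [0, 0, 0], "jaw": 4},
    {"translation": [0, 0, -9], "delta_rot": [0, 0, 0], "jaw": 4},
    {"translation": [0, 0, -9], "delta_rot": [0, 0, 0], "jaw": 4},
    {"translation": [0, 0, -9], "delta_rot": [0, 0, 0], "jaw": 4},
    {"translation": [0, 0, -9], "delta_rot": [0, 0, 0], "jaw": 4},
  ],
)

```text
time: 12.65
tool_pos: [0.4639, 0.0159, 0.1286]
tool_rot: [-0.001, 0.687, 0.727, -0.001]
contact_force: [-0.3, -0.8, -0.6]
gripper_width: 0.636
grasp_force: 63.3
```

```bash
python3 d.py .4315 -.2775 .13 93.2; python3 look.py|tail -2;  python3 - <<'E'
from h import *
g,R,t=cam("side")
cv2.imwrite("pics/s4.png",cv2.resize(g["pixels"][160:310,320:480],None,fx=4,fy=4))
E
```

```text
t 12.65 p [0.4639 0.0159 0.1286] th 93.27 tilt 0.2 w 0.6359049450081314
trans cm [-29.11  -4.91  -0.14] rot [-0.0035 -0.0005  0.0012]
stackC -
stackH 85 ztop 0.0518 centre [ 0.4665 -0.0996  0.0511] (array([ 0.47225811, -0.0992068 ]), array([ 7.78820114, 54.25174561]), 88.07734680175781)
```

View pics/s4.png

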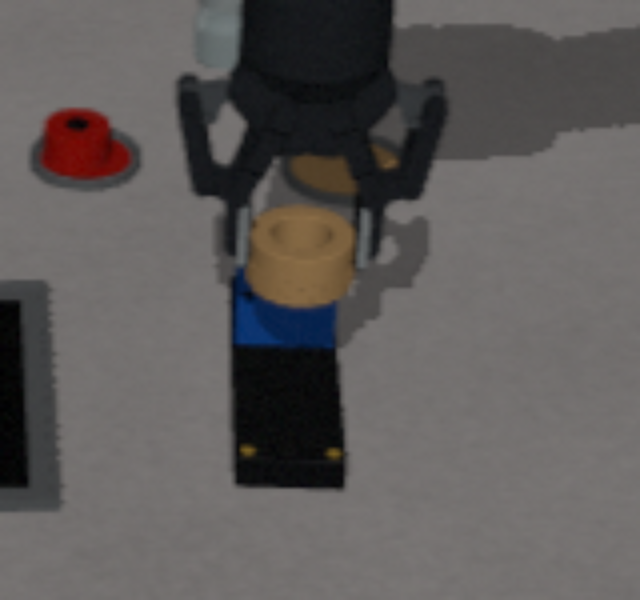

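Collar lifted level at (300,255); the red cap sits flat in its dish. I'll carry the collar to the tan nest.

Request:
send_rows(
  steps=[
    {"translation": [-4, -0.7, 0], "delta_rot": [0, 0, 0], "jaw": 4},
    {"translation": [-8.5, -1.4, 0], "delta_rot": [0, 0, 0], "jaw": 4},
    {"translation": [-13, -2.2, 0], "delta_rot": [0, 0, 0], "jaw": 4},
    {"translation": [-17.5, -2.9, 0], "delta_rot": [0, 0, 0], "jaw": 4},
    {"translation": [-22, -3.7, 0], "delta_rot": [0, 0, 0], "jaw": 4},
    {"translation": [-26, -4.4, 0], "delta_rot": [0, 0, 0], "jaw": 4},
    {"translation": [-28.5, -4.8, 0], "delta_rot": [0, 0, 0], "jaw": 4},
    {"translation": [-29.1, -4.9, 0], "delta_rot": [0, 0, 0], "jaw": 4},
  ],
)

```text
time: 13.55
tool_pos: [0.4316, -0.2796, 0.1289]
tool_rot: [-0.001, 0.688, 0.726, -0.001]
contact_force: [-0.5, 0.5, -0.2]
gripper_width: 0.634
grasp_force: 63.4
```

Request:
send_rows(
  steps=[
    {"translation": [0, 0, 2.5], "delta_rot": [0, 0, 0], "jaw": 4},
    {"translation": [0, 0, 5], "delta_rot": [0, 0, 0], "jaw": 4},
    {"translation": [0, 0, 7], "delta_rot": [0, 0, 0], "jaw": 4},
    {"translation": [0, 0, 8.5], "delta_rot": [0, 0, 0], "jaw": 4},
    {"translation": [0, 0, 8.5], "delta_rot": [0, 0, 0], "jaw": 4},
    {"translation": [0, 0, 8.5], "delta_rot": [0, 0, 0], "jaw": 4},
    {"translation": [0, 0, 8.5], "delta_rot": [0, 0, 0], "jaw": 4},
    {"translation": [0, 0, 8.5], "delta_rot": [0, 0, 0], "jaw": 4},
  ],
)

```text
time: 14.35
tool_pos: [0.4334, -0.2782, 0.0464]
tool_rot: [0.001, 0.687, 0.727, -0.0]
contact_force: [0.2, 0.6, 0.7]
gripper_width: 0.637
grasp_force: 63.3
```

```bash
python3 d.py .4315 -.2775 .0265 93.2
```

```text
t 14.35 p [ 0.4334 -0.2782  0.0464] th 93.27 tilt 0.11 w 0.6371181388533577
trans cm [ 0.09 -0.19  1.99] rot [0.0008 0.0018 0.0013]
```

Request:
send_rows(
  steps=[
    {"translation": [0.1, -0.1, 1], "delta_rot": [0, 0, 0], "jaw": 4},
    {"translation": [0.1, -0.1, 1.7], "delta_rot": [0, 0, 0], "jaw": 4},
    {"translation": [0.1, -0.1, 2], "delta_rot": [0, 0, 0], "jaw": 4},
    {"translation": [0.1, -0.1, 2], "delta_rot": [0, 0, 0], "jaw": 4},
    {"translation": [0.1, -0.1, 2], "delta_rot": [0, 0, 0], "jaw": 4},
    {"translation": [0.1, -0.1, 2], "delta_rot": [0, 0, 0], "jaw": 7},
    {"translation": [0.1, -0.1, 2], "delta_rot": [0, 0, 0], "jaw": 8.5},
    {"translation": [0.1, -0.1, 2], "delta_rot": [0, 0, 0], "jaw": 8.5},
  ],
)

```text
time: 15.15
tool_pos: [0.4312, -0.2764, 0.0244]
tool_rot: [-0.001, 0.687, 0.727, -0.0]
contact_force: [0.4, 0.3, -0.1]
gripper_width: 0.994
grasp_force: 0.0
```

Request:
send_rows(
  steps=[
    {"translation": [0, 0, -2], "delta_rot": [0, 0, 0], "jaw": 8.5},
    {"translation": [0, 0, -5], "delta_rot": [0, 0, 0], "jaw": 8.5},
    {"translation": [0, 0, -9], "delta_rot": [0, 0, 0], "jaw": 8.5},
    {"translation": [4, 1, -10], "delta_rot": [0, 0, 0], "jaw": 8.5},
    {"translation": [8.5, 2.1, -10], "delta_rot": [0, 0, 0], "jaw": 8.5},
    {"translation": [13, 3.3, -10], "delta_rot": [0, 0, 0], "jaw": 8.5},
    {"translation": [17.5, 4.4, -10], "delta_rot": [0, 0, 0], "jaw": 8.5},
    {"translation": [20.1, 5.0, -10], "delta_rot": [0, 0, 0], "jaw": 8.5},
  ],
)

```text
time: 15.95
tool_pos: [0.4699, -0.0704, 0.1246]
tool_rot: [-0.001, 0.686, 0.728, -0.0]
contact_force: [-0.2, -1.7, -0.6]
gripper_width: 0.997
grasp_force: 0.0
```

Request:
send_rows(
  steps=[
    {"translation": [0, 0, 2], "delta_rot": [0, 0, 0], "jaw": 8.5},
    {"translation": [0, 0, 4], "delta_rot": [0, 0, 0], "jaw": 8.5},
    {"translation": [0, 0, 4], "delta_rot": [0, 0, 0], "jaw": 8.5},
    {"translation": [0, 0, 4], "delta_rot": [0, 0, 0], "jaw": 8.5},
    {"translation": [0, 0, 4], "delta_rot": [0, 0, 0], "jaw": 8.5},
    {"translation": [0, 0, 4], "delta_rot": [0, 0, 0], "jaw": 8.5},
    {"translation": [0, 0, 4], "delta_rot": [0, 0, 0], "jaw": 8.5},
    {"translation": [0, 0, 4], "delta_rot": [0, 0, 0], "jaw": 8.5},
  ],
)

```text
time: 16.75
tool_pos: [0.4703, -0.0733, 0.0855]
tool_rot: [0.0, 0.687, 0.727, -0.0]
contact_force: [0.4, -0.4, -0.9]
gripper_width: 1.0
grasp_force: 0.0
```

```bash
python3 d.py .4705 -.0738 .0415 93.2; python3 look.py; python3 - <<'E'
from h import *
f,R,t=cam("wrist");H=cv2.cvtColor(f["pixels"],cv2.COLOR_BGR2HSV)
W=cloud(f,R,t)
m=(H[...,0]>100)&(H[...,0]<130)&(H[...,1]>110)&(abs(W[...,2]-.05)<.006)&(abs(W[...,0]-.47)<.06)&(abs(W[...,1]+.074)<.06)
n,l,st,c=cv2.connectedComponentsWithStats(m.astype(np.uint8));i=1+st[1:,4].argmax()
print("housing",st[i],yaw(f,R,t,l==i,.05))
cv2.imwrite("pics/w5.png",f["pixels"])
E
```

```text
t 16.75 p [ 0.4703 -0.0733  0.0855] th 93.25 tilt 0.02 w 1.0002467900198992
trans cm [-0.05  0.01  4.4 ] rot [-0.0001  0.0003  0.0009]
hex 451 ztop 0.0311 centre [0.4205 0.2888 0.0291] (array([0.42038018, 0.28768196]), array([49.16920776, 42.44326172]), 89.37186431884766)
round 348 ztop 0.0316 centre [ 0.6086 -0.2734  0.0296] (array([ 0.60834722, -0.27224268]), array([43.54547119, 39.71169434]), 89.45166778564453)
collar 433 ztop 0.0368 centre [ 0.4341 -0.2763  0.035 ] (array([ 0.43394873, -0.2749948 ]), array([53.47094116, 54.57390747]), 85.82315063476562)
housing -
plate -
stackC 1178 ztop 0.0233 centre [0.4666 0.02   0.0212] (array([0.46643765, 0.01879106]), array([59.71351318, 82.18856201]), 2.957365036010742)
stackH -
housing [ 263  223  120  113 9567] (array([ 0.46951865, -0.07313675]), array([55.91242676, 58.2480896 ]), 2.4891300201416016)
```

View pics/w5.png

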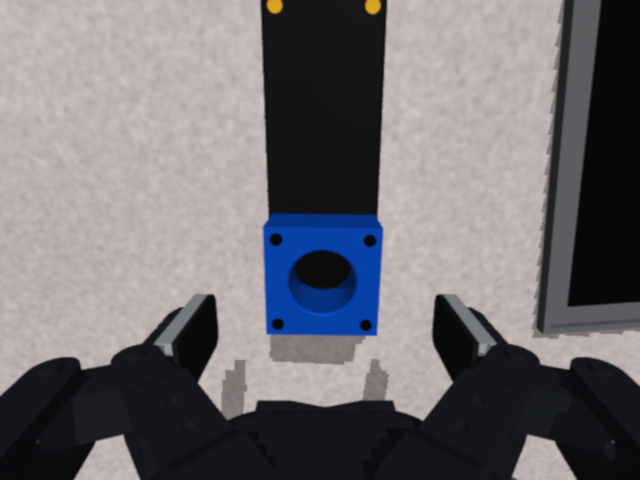

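The collar is in its nest (top at 35 mm). The housing is at (322,275), centred between the jaws with its yaw matched. I'll grasp it.

Request:
send_rows(
  steps=[
    {"translation": [0, 0, 2.5], "delta_rot": [0, 0, 0], "jaw": 8.5},
    {"translation": [0, 0, 4], "delta_rot": [0, 0, 0], "jaw": 8.5},
    {"translation": [0, 0, 4.4], "delta_rot": [0, 0, 0], "jaw": 8.5},
    {"translation": [0, 0, 4.4], "delta_rot": [0, 0, 0], "jaw": 7},
    {"translation": [0, 0, 4.4], "delta_rot": [0, 0, 0], "jaw": 4},
    {"translation": [0, 0, 4.4], "delta_rot": [0, 0, 0], "jaw": 4},
    {"translation": [0, 0, 4.4], "delta_rot": [0, 0, 0], "jaw": 4},
    {"translation": [0, 0, 4.4], "delta_rot": [0, 0, 0], "jaw": 4},
  ],
)

```text
time: 17.65
tool_pos: [0.471, -0.0734, 0.0422]
tool_rot: [0.001, 0.687, 0.727, 0.0]
contact_force: [0.9, -0.5, 4.2]
gripper_width: 0.64
grasp_force: 66.3
```

Request:
send_rows(
  steps=[
    {"translation": [0, 0, 0], "delta_rot": [0, 0, 0], "jaw": 4},
    {"translation": [0, 0, -1], "delta_rot": [0, 0, 0], "jaw": 4},
    {"translation": [0, 0, -3], "delta_rot": [0, 0, 0], "jaw": 4},
    {"translation": [0, 0, -6], "delta_rot": [0, 0, 0], "jaw": 4},
    {"translation": [0, 0, -9], "delta_rot": [0, 0, 0], "jaw": 4},
    {"translation": [0, 0, -9], "delta_rot": [0, 0, 0], "jaw": 4},
    {"translation": [0, 0, -9], "delta_rot": [0, 0, 0], "jaw": 4},
    {"translation": [0, 0, -9], "delta_rot": [0, 0, 0], "jaw": 4},
  ],
)

```text
time: 18.45
tool_pos: [0.4689, -0.0727, 0.1294]
tool_rot: [-0.002, 0.687, 0.727, -0.001]
contact_force: [-0.9, 0.3, -1.3]
gripper_width: 0.638
grasp_force: 65.9
```

```bash
python3 d.py .6177 .2585 .13 96.6
```

```text
t 18.45 p [ 0.4689 -0.0727  0.1294] th 93.27 tilt 0.22 w 0.6375362672353928
trans cm [32.22 16.74 -0.09] rot [-0.0037 -0.0012 -0.0582]
```

Request:
send_rows(
  steps=[
    {"translation": [4, 2.1, 0], "delta_rot": [0, 0, -0.01], "jaw": 4},
    {"translation": [8.3, 4.3, 0], "delta_rot": [0, 0, -0.02], "jaw": 4},
    {"translation": [12.6, 6.5, 0], "delta_rot": [0, 0, -0.03], "jaw": 4},
    {"translation": [16.9, 8.8, 0], "delta_rot": [0, 0, -0.04], "jaw": 4},
    {"translation": [21.2, 11, 0], "delta_rot": [0, 0, -0.05], "jaw": 4},
    {"translation": [25.5, 13.2, 0], "delta_rot": [0, 0, -0.058], "jaw": 4},
    {"translation": [29.5, 15.3, 0], "delta_rot": [0, 0, -0.058], "jaw": 4},
    {"translation": [32.2, 16.7, 0], "delta_rot": [0, 0, -0.058], "jaw": 4},
  ],
)

```text
time: 19.25
tool_pos: [0.6178, 0.2604, 0.128]
tool_rot: [-0.001, 0.665, 0.747, -0.002]
contact_force: [0.1, -1.2, -1.2]
gripper_width: 0.641
grasp_force: 65.8
```

Request:
send_rows(
  steps=[
    {"translation": [0, 0, 2.5], "delta_rot": [0, 0, 0], "jaw": 4},
    {"translation": [0, 0, 5], "delta_rot": [0, 0, 0], "jaw": 4},
    {"translation": [0, 0, 7], "delta_rot": [0, 0, 0], "jaw": 4},
    {"translation": [0, 0, 8.5], "delta_rot": [0, 0, 0], "jaw": 4},
    {"translation": [0, 0, 8.5], "delta_rot": [0, 0, 0], "jaw": 4},
    {"translation": [0, 0, 8.5], "delta_rot": [0, 0, 0], "jaw": 4},
    {"translation": [0, 0, 8.5], "delta_rot": [0, 0, 0], "jaw": 4},
    {"translation": [0, 0, 8.5], "delta_rot": [0, 0, 0], "jaw": 4},
  ],
)

```text
time: 20.05
tool_pos: [0.6195, 0.2582, 0.0476]
tool_rot: [0.0, 0.665, 0.747, 0.001]
contact_force: [0.6, 0.7, -0.2]
gripper_width: 0.638
grasp_force: 65.8
```

```bash
python3 d.py .6177 .2585 .0265 96.6
```

```text
t 20.05 p [0.6195 0.2582 0.0476] th 96.59 tilt 0.11 w 0.6377706506782321
trans cm [ 0.05 -0.18  2.1 ] rot [ 0.0018 -0.0005 -0.0003]
```

Request:
send_rows(
  steps=[
    {"translation": [0, -0.1, 1], "delta_rot": [0, 0, 0], "jaw": 4},
    {"translation": [0, -0.1, 1.8], "delta_rot": [0, 0, 0], "jaw": 4},
    {"translation": [0, -0.1, 2.1], "delta_rot": [0, 0, 0], "jaw": 4},
    {"translation": [0, -0.1, 2.1], "delta_rot": [0, 0, 0], "jaw": 4},
    {"translation": [0, -0.1, 2.1], "delta_rot": [0, 0, 0], "jaw": 4},
    {"translation": [0, -0.1, 2.1], "delta_rot": [0, 0, 0], "jaw": 7},
    {"translation": [0, -0.1, 2.1], "delta_rot": [0, 0, 0], "jaw": 8.5},
    {"translation": [0, -0.1, 2.1], "delta_rot": [0, 0, 0], "jaw": 8.5},
  ],
)

```text
time: 20.85
tool_pos: [0.6169, 0.2576, 0.024]
tool_rot: [-0.001, 0.665, 0.747, -0.001]
contact_force: [0.4, 0.1, -0.1]
gripper_width: 0.994
grasp_force: 0.0
```

Request:
send_rows(
  steps=[
    {"translation": [0, 0, -2], "delta_rot": [0, 0, 0], "jaw": 8.5},
    {"translation": [0, 0, -5], "delta_rot": [0, 0, 0], "jaw": 8.5},
    {"translation": [0, 0, -9], "delta_rot": [0, 0, 0], "jaw": 8.5},
    {"translation": [-4, -2.7, -10], "delta_rot": [0, 0, 0.02], "jaw": 8.5},
    {"translation": [-8, -5.4, -10], "delta_rot": [0, 0, 0.04], "jaw": 8.5},
    {"translation": [-12, -8.1, -10], "delta_rot": [0, 0, 0.058], "jaw": 8.5},
    {"translation": [-16, -10.8, -10], "delta_rot": [0, 0, 0.058], "jaw": 8.5},
    {"translation": [-20, -13.5, -10], "delta_rot": [0, 0, 0.058], "jaw": 8.5},
  ],
)

```text
time: 21.65
tool_pos: [0.505, 0.0422, 0.1245]
tool_rot: [-0.0, 0.686, 0.727, -0.0]
contact_force: [1.0, -1.5, 0.6]
gripper_width: 0.995
grasp_force: 0.0
```

Request:
send_rows(
  steps=[
    {"translation": [-3.5, -2.3, 0], "delta_rot": [0, 0, 0], "jaw": 8.5},
    {"translation": [-6.5, -5.1, 0], "delta_rot": [0, 0, 0], "jaw": 8.5},
    {"translation": [-6.5, -5.1, 0], "delta_rot": [0, 0, 0], "jaw": 8.5},
    {"translation": [-6.5, -5.1, 0], "delta_rot": [0, 0, 0], "jaw": 8.5},
    {"translation": [-6.5, -5.1, 0], "delta_rot": [0, 0, 0], "jaw": 8.5},
    {"translation": [-6.5, -5.1, 0], "delta_rot": [0, 0, 0], "jaw": 8.5},
    {"translation": [-6.5, -5.1, 0], "delta_rot": [0, 0, 0], "jaw": 8.5},
    {"translation": [-6.5, -5.1, 0], "delta_rot": [0, 0, 0], "jaw": 8.5},
  ],
)

```text
time: 22.45
tool_pos: [0.4594, -0.0237, 0.1249]
tool_rot: [-0.0, 0.686, 0.727, -0.0]
contact_force: [0.8, 0.5, -0.1]
gripper_width: 0.996
grasp_force: 0.0
```

```bash
python3 d.py .468 -.029 .022 93.2; python3 look.py; python3 - <<'E'
from h import *
f,R,t=cam("wrist");W=cloud(f,R,t);H=cv2.cvtColor(f["pixels"],cv2.COLOR_BGR2HSV)
m=(H[...,1]>150)&(H[...,0]>12)&(H[...,0]<30)&(abs(W[...,2]-.02)<.006)
n,l,st,c=cv2.connectedComponentsWithStats(m.astype(np.uint8))
for i in range(1,n):
    if st[i,4]>20: print("dot",c[i],st[i,4],ray(f,R,t,c[i],.02))
cv2.imwrite("pics/w6.png",f["pixels"])
E
```

```text
t 22.45 p [ 0.4594 -0.0237  0.1249] th 93.34 tilt 0.07 w 0.9956209994625788
trans cm [-0.58  0.84 10.29] rot [-0.0012 -0.0001  0.0024]
hex 450 ztop 0.0312 centre [0.4204 0.2889 0.0292] (array([0.42038325, 0.28765203]), array([49.16376343, 42.43856812]), 89.37184143066406)
round 340 ztop 0.0313 centre [ 0.6087 -0.2738  0.0293] (array([ 0.60840044, -0.27239302]), array([43.45389099, 39.72499695]), 89.45259857177734)
collar 439 ztop 0.0366 centre [ 0.434  -0.2761  0.035 ] (array([ 0.43394478, -0.27507468]), array([53.48555908, 54.58883057]), 85.82308197021484)
housing 568 ztop 0.037 centre [0.62   0.2566 0.0352] (array([0.61968223, 0.25568735]), array([56.71647949, 57.13886719]), 6.401097774505615)
plate -
stackC 55 ztop 0.0227 centre [0.4648 0.0261 0.0208] (array([0.4663937 , 0.01690587]), array([ 2.37807655, 61.29310303]), 78.00353240966797)
stackH -
dot [299.76 120.24] 150 [[0.43989527 0.05287617 0.02      ]]
dot [375.10596026 120.67549669] 151 [[0.48605425 0.05537163 0.02      ]]
dot [302.43269231 357.83653846] 104 [[ 0.44870139 -0.1135784   0.02      ]]
dot [365.17475728 358.2038835 ] 103 [[ 0.4948454  -0.11110377  0.02      ]]
```

View pics/w6.png

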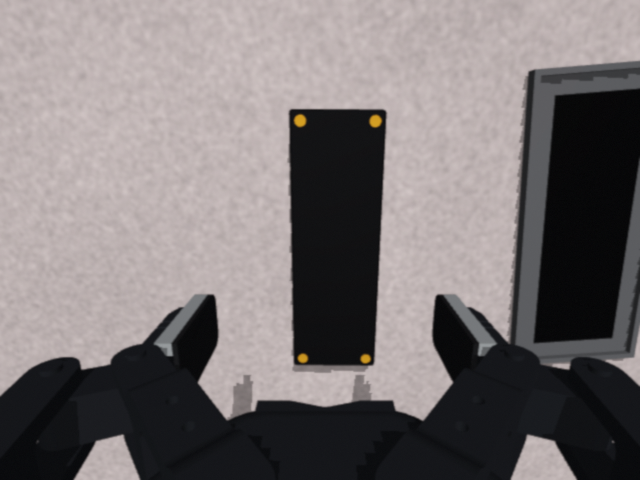

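All four parts are seated. The plate's dots give a centre of (0.4674, -0.0291) and a yaw of 3.1°. I'll grasp the plate.

Request:
send_rows(
  steps=[
    {"translation": [-0.6, 0.8, 4], "delta_rot": [0, 0, 0.003], "jaw": 8.5},
    {"translation": [-0.6, 0.8, 8], "delta_rot": [0, 0, 0.003], "jaw": 8.5},
    {"translation": [-0.6, 0.8, 10], "delta_rot": [0, 0, 0.003], "jaw": 8.5},
    {"translation": [-0.6, 0.8, 10.4], "delta_rot": [0, 0, 0.003], "jaw": 8.5},
    {"translation": [-0.6, 0.8, 10.4], "delta_rot": [0, 0, 0.003], "jaw": 7},
    {"translation": [-0.6, 0.8, 10.4], "delta_rot": [0, 0, 0.003], "jaw": 4.5},
    {"translation": [-0.6, 0.8, 10.4], "delta_rot": [0, 0, 0.003], "jaw": 4.5},
    {"translation": [-0.6, 0.8, 10.4], "delta_rot": [0, 0, 0.003], "jaw": 4.5},
  ],
)

```text
time: 23.35
tool_pos: [0.4692, -0.0301, 0.0231]
tool_rot: [0.002, 0.688, 0.726, 0.001]
contact_force: [-0.4, -0.1, 4.2]
gripper_width: 0.678
grasp_force: 64.9
```

Request:
send_rows(
  steps=[
    {"translation": [0, 0, 0], "delta_rot": [0, 0, 0], "jaw": 4.5},
    {"translation": [0, 0, -0.5], "delta_rot": [0, 0, 0], "jaw": 4.5},
    {"translation": [0, 0, -1.5], "delta_rot": [0, 0, 0], "jaw": 4.5},
    {"translation": [0, 0, -3], "delta_rot": [0, 0, 0], "jaw": 4.5},
    {"translation": [0, 0, -5], "delta_rot": [0, 0, 0], "jaw": 4.5},
    {"translation": [0, 0, -6], "delta_rot": [0, 0, 0], "jaw": 4.5},
    {"translation": [0, 0, -6], "delta_rot": [0, 0, 0], "jaw": 4.5},
    {"translation": [0, 0, -6], "delta_rot": [0, 0, 0], "jaw": 4.5},
  ],
)

```text
time: 24.15
tool_pos: [0.467, -0.0297, 0.0806]
tool_rot: [-0.001, 0.688, 0.726, -0.0]
contact_force: [0.6, 0.4, -2.1]
gripper_width: 0.676
grasp_force: 64.6
```

```bash
python3 d.py .6445 -.0073 .08 97.7; python3 - <<'E'
from h import *
g,R,t=cam("side")
cv2.imwrite("pics/s7.png",cv2.resize(g["pixels"][170:320,280:440],None,fx=4,fy=4))
E
```

```text
t 24.15 p [ 0.467  -0.0297  0.0806] th 93.09 tilt 0.08 w 0.675853892047762
trans cm [ 1.28 17.85  0.03] rot [-0.0015 -0.0002 -0.0805]
```

View pics/s7.png

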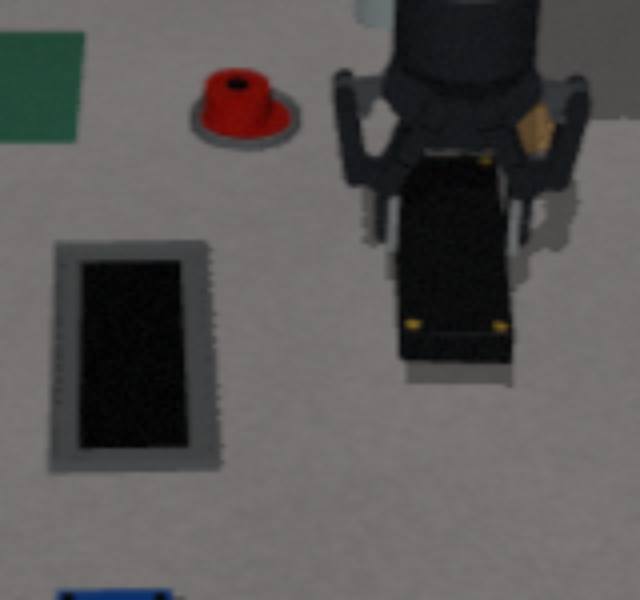

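The plate is held level at (455,255), clear of the bench. I'll move it over the tray.

Request:
send_rows(
  steps=[
    {"translation": [0.3, 3, 0], "delta_rot": [0, 0, -0.02], "jaw": 4.5},
    {"translation": [0.5, 7, 0], "delta_rot": [0, 0, -0.04], "jaw": 4.5},
    {"translation": [0.8, 11, 0], "delta_rot": [0, 0, -0.06], "jaw": 4.5},
    {"translation": [1.1, 15, 0], "delta_rot": [0, 0, -0.08], "jaw": 4.5},
    {"translation": [1.3, 17.8, 0], "delta_rot": [0, 0, -0.08], "jaw": 4.5},
    {"translation": [1.3, 17.8, 1.5], "delta_rot": [0, 0, -0.08], "jaw": 4.5},
    {"translation": [1.3, 17.8, 3], "delta_rot": [0, 0, -0.08], "jaw": 4.5},
    {"translation": [1.3, 17.8, 3], "delta_rot": [0, 0, -0.08], "jaw": 4.5},
  ],
)

```text
time: 25.0
tool_pos: [0.6399, -0.0068, 0.0453]
tool_rot: [-0.004, 0.658, 0.753, -0.003]
contact_force: [-1.5, -0.3, -3.0]
gripper_width: 0.677
grasp_force: 65.0
```

Request:
send_rows(
  steps=[
    {"translation": [0, 0, 0], "delta_rot": [0, 0, 0], "jaw": 4.5},
    {"translation": [0, 0, 0], "delta_rot": [0, 0, 0], "jaw": 4.5},
    {"translation": [0, 0, 0], "delta_rot": [0, 0, 0], "jaw": 4.5},
    {"translation": [0, 0, 0], "delta_rot": [0, 0, 0], "jaw": 4.5},
    {"translation": [0, 0, 0], "delta_rot": [0, 0, 0], "jaw": 4.5},
    {"translation": [0, 0, 0], "delta_rot": [0, 0, 0], "jaw": 4.5},
    {"translation": [0, 0, 0], "delta_rot": [0, 0, 0], "jaw": 4.5},
    {"translation": [0, 0, 0], "delta_rot": [0, 0, 0], "jaw": 4.5},
  ],
)

```text
time: 25.8
tool_pos: [0.6444, -0.0072, 0.0508]
tool_rot: [-0.0, 0.658, 0.753, -0.0]
contact_force: [0.0, 0.1, -1.5]
gripper_width: 0.678
grasp_force: 65.0
```

```bash
python3 d.py .6445 -.0073 .027 97.7
```

```text
t 25.8 p [ 0.6444 -0.0072  0.0508] th 97.68 tilt 0.06 w 0.6779094690373404
trans cm [-0.02  0.01  2.38] rot [-0.001  -0.     -0.0004]
```

Request:
send_rows(
  steps=[
    {"translation": [0, 0, 1], "delta_rot": [0, 0, 0], "jaw": 4.5},
    {"translation": [0, 0, 2], "delta_rot": [0, 0, 0], "jaw": 4.5},
    {"translation": [0, 0, 2.4], "delta_rot": [0, 0, 0], "jaw": 4.5},
    {"translation": [0, 0, 2.4], "delta_rot": [0, 0, 0], "jaw": 4.5},
    {"translation": [0, 0, 2.4], "delta_rot": [0, 0, 0], "jaw": 4.5},
    {"translation": [0, 0, 2.4], "delta_rot": [0, 0, 0], "jaw": 7},
    {"translation": [0, 0, 2.4], "delta_rot": [0, 0, 0], "jaw": 8.5},
    {"translation": [0, 0, 2.4], "delta_rot": [0, 0, 0], "jaw": 8.5},
  ],
)

```text
time: 26.6
tool_pos: [0.6442, -0.0072, 0.0263]
tool_rot: [-0.001, 0.658, 0.753, -0.0]
contact_force: [0.6, -0.5, 1.0]
gripper_width: 0.997
grasp_force: 0.0
```

Request:
send_rows(
  steps=[
    {"translation": [0, 0, -2], "delta_rot": [0, 0, 0], "jaw": 8.5},
    {"translation": [0, 0, -5], "delta_rot": [0, 0, 0], "jaw": 8.5},
    {"translation": [0, 0, -9], "delta_rot": [0, 0, 0], "jaw": 8.5},
    {"translation": [0, -4, -12], "delta_rot": [0, 0, 0], "jaw": 8.5},
    {"translation": [0, -9, -15], "delta_rot": [0, 0, 0], "jaw": 8.5},
    {"translation": [0, -14, -17], "delta_rot": [0, 0, 0], "jaw": 8.5},
    {"translation": [0, -18, -18], "delta_rot": [0, 0, 0], "jaw": 8.5},
    {"translation": [0, -18, -18], "delta_rot": [0, 0, 0], "jaw": 8.5},
  ],
)

```text
time: 27.4
tool_pos: [0.4632, -0.0314, 0.2089]
tool_rot: [0.001, 0.659, 0.753, 0.0]
contact_force: [0.4, -0.4, 0.4]
gripper_width: 0.996
grasp_force: 0.0
```

```bash
python3 d.py; python3 look.py; python3 - <<'E'
from h import *
for n in("side",):
    f,R,t=cam(n);cv2.imwrite("pics/end.png",f["pixels"])
f,R,t=cam("top");W=cloud(f,R,t)
k=(abs(W[...,0]-.6445)<.08)&(abs(W[...,1]+.007)<.13)&(W[...,2]>.017)&(W[...,2]<.05)
P=W[k];A=np.c_[P[:,:2]-P[:,:2].mean(0),np.ones(len(P))]
print("plate",len(P),P.mean(0),yaw(f,R,t,k,.024),np.linalg.lstsq(A,P[:,2],rcond=None)[0])
E
```

```text
t 27.4 p [ 0.4632 -0.0314  0.2089] th 97.62 tilt 0.17 w 0.9958155623393581
hex 448 ztop 0.0308 centre [0.4203 0.289  0.029 ] (array([0.42037354, 0.28774619]), array([49.18088684, 42.45335388]), 89.37184143066406)
round 341 ztop 0.0315 centre [ 0.6086 -0.2737  0.0294] (array([ 0.60834863, -0.27302664]), array([41.52428894, 43.20015564]), 8.917240142822266)
collar 431 ztop 0.0368 centre [ 0.4338 -0.2763  0.0349] (array([ 0.43394751, -0.27501941]), array([53.47542114, 54.57852783]), 85.8230209350586)
housing 576 ztop 0.0369 centre [0.6198 0.2566 0.0351] (array([0.61958188, 0.25565701]), array([56.89741211, 57.35792236]), 6.720682621002197)
plate 1359 ztop 0.0273 centre [ 0.6459 -0.0072  0.0253] (array([ 0.64560234, -0.00738527]), array([ 60.26525269, 106.81582031]), 7.724929332733154)
stackC -
stackH -
plate 2466 [ 0.64557649 -0.00668781  0.02524222] (array([ 0.64583394, -0.00690275]), array([ 61.34082642, 179.69364014]), 7.621612071990967) [0.00809672 0.00102976 0.02524222]
```

View pics/end.png

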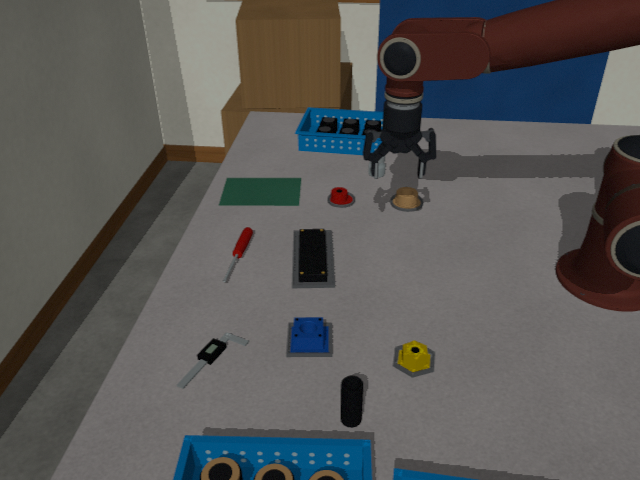

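All five parts lie flat in their nests: plate (313,256), housing (309,335), hex cap (414,356), round cap (340,196) and collar (406,198). The bystanders are where they started and the gripper is clear, so I'm handing in.

```bash
python3 -c "
from plant import *
print(job_done())"
```

```text
the job is handed in; nothing more can be done
None
```

I put all five parts flat in their own nests, left the sleeve, jar and screwdriver in place and handed the job in at about 27.5 s; no verdict was returned.

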